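Screw the rail eye into line with its own rod and run the rod through

TASK

The little hanging rail on the grey mat is nearly finished, but one of its two brass screw eyes still stands crosswise. Push the copper rod through that eye, use it as a lever to screw the eye clockwise (seen from above) until its loop looks straight at the other eye, then run the rod on through both loops so that it sticks out clearly past each, and let go. Turn the eye with the rod only, keep the fingers off the eye, and leave the things standing around undisturbed.

Things in the scene. Friction and masses are not known exactly. Their poses are not given: they have to be found in the camera images.
- rail_board: Oak board 70 x 160 x 18 mm on a 2 mm grey non-slip mat (100 x 190 mm); it does not move. Origin: centre of the mat's underside, on the counter. y runs along the board's length, x across, z up; the wood's top is 20 mm above the counter. Two upright brass eyes stand on its centre line: y = +42.5 mm (slack_eye, the one to turn) and y = -42.5 mm (tight, fixed).
- slack_eye (a joint): Turn of the crosswise eye about its upright axis, rad. 0: its bore lies along the board's y axis, in line with the other eye. Grows clockwise seen from above. At the start -0.92 to -0.66: the bore lies along the board's y axis turned anticlockwise by that much. Friction 0.18 N m, no spring: it stays where it is left. Goes hard tight at +0.45.
- slack_loop (a point): Centre of the loop of the eye to turn, on its turning axis, 58 mm above the counter. The loop is a brass ring: horizontal bore 15 mm, outside 23.6 mm, 11 mm long along the bore, on a slim pillar (9 to 12 mm) with a 25 mm flange on the wood. The rod has about 30 degrees of yaw play either way in the bore before it takes the eye along.
- tight_loop (a point): Centre of the loop of the other eye, same shape, 58 mm above the counter, 85 mm from slack_loop. Its bore always lies along the board's y axis. (Mind the wall cupboard above the back of the counter: its underside is 0.36 m up, its door fronts stand at x = 0.54 m and the handles at x = 0.52 m, so keep wrist and forearm back.)
- rail_rod: Loose plain copper rod, 10 mm in diameter, 190 mm long, 80 g, ends slightly tapered, both ends alike; lies on the counter at the start (it can roll). Origin at its middle on its axis; the rod runs along its own x axis (ends at x = -95 and +95 mm).
- mug_b: White mug standing on the counter, 79 mm across (113 mm with handle), 94 mm high; bystander. Origin: centre of the underside.
- pill_bottle: Small clear bottle with a green cap, 46 mm across, 87 mm high; bystander. Origin: centre of the underside.
- spice_a: Glass spice jar with a red cap, 45 mm across, 106 mm high; bystander. Origin: centre of the underside.

How it is judged:
By the outcome, as a careful person would: the job done as asked, in the order asked, and still so for the second after the job is handed in, with the robot touching nothing.
It also fails if it takes over 56 s, if anything falls off the work surface, if the arm or the gripper's body presses on something with over 40 N, if the wrist force passes 120 N, or if a joint passes its speed limit or range.

ROBOT

A 6-joint arm with a two-finger parallel gripper is mounted at the origin on a cart in front of the work surface, level with it; the furniture and walls round the work are solid. World frame = base frame: x ahead of the robot, y to its left, z up, the work surface at z = 0. Lengths are in m, angles in rad, forces in N, time in s.
With the tool pointing down it reaches from about 0.35 to 0.775 m from the base axis. Payload 7.3 kg.
Tool frame: the origin (TCP) lies at the centre of the arm's flange, where the gripper is bolted on; the fingertips stand 178 mm ahead of it and the grasp point (between the pads) lies 159 mm ahead of it (tip_extent is the distance from the TCP to the fingertips, in m); z points along the fingers, y is the line along which they close (so a half turn about z gives the same grasp; the last joint's range is limited). The gripper opens to 92 mm and grips with 3 to 60 N. Pads are 19 mm wide; open, the fingers measure 130 mm over their backs; the gripper's body (75 mm by 190 mm) begins 47 mm behind the grasp point.
Start: joints at [1.127, 0.342, 1.524, -0, 1.275, -0.146], TCP at [0.154, 0.502, 0.405] pointing down, gripper open.
Joint ranges: [-2.53, 2.53], [-0.77, 2.02], [0.04, 2.7], [-1, 4.14], [0.28, 2.66], [-3.11, 3.11]. Speed limits (rad/s): [2.57, 2.57, 3.14, 3.14, 3.14, 3.14].

INTERFACE

Orientations are given as [roll, pitch, yaw] about the fixed x, y, z axes, in that order (R = Rz(yaw) Ry(pitch) Rx(roll)).
In Python, from cell import * gives the robot as it stands.
- The arm moves only by the tool arm_command, never from a script. Its arguments are lists of equal length, an entry for each row: "xyz": the shift along the world's x, y, z in mm, a list of three; "spin": the turn about the world's z in degrees. In form: {"xyz": [[tx, ty, tz], ...], "spin": [spin, ...]}. A call has 1 to 20 rows; each row shifts and turns the commanded pose from where the row before left it; what a row does not reach is not made up. A row lasts 1/10 s, in which the tool goes at most 50 mm and 8.59 degrees, less where a joint would pass 70% of its speed; a pose out of reach is approached as far as the arm can. A call with a gripper value outside its range is refused whole. "jaw" is the opening, from -1 (shut) to 1 (fully open), set as the call begins (left out, the last holds). The fingers move at their own pace and stop on an object; "squeeze" is the grip in N (left out, the last holds). Time passes only in rows, so rows that do not move let the fingers close. It gives the time, the measured TCP pose, the force, the opening and the grip force at its end, in the units of the state.
- observe(): the state, without advancing time (a new reading comes with each control period).
- read_camera(name): name is "scene" or "side" or "wrist"; returns a dict with "img" (480x640x3 uint8, red, green, blue), "depth" (480x640 float32, m along the optical axis (not along the pixel's ray), 0 where there is no reading), "fx", "fy", "cx", "cy" (pixels), "dist_coeffs" ([k1, k2, p1, p2, k3] as OpenCV has them; the pictures are not rectified), "world_from_camera" (4x4, takes a point from camera to world coordinates). Camera axes: x right, y up, looking along -z (the intrinsics and any distortion apply to the point x, -y, -z); pixel columns grow to the right and rows downward; lengths in m; the calibration is good to about 2 mm. A picture is of the moment at which its call begins.
- hand_in(): hands the job in; it is judged then, once.
The state is a dict: "time": time; "qpos": joint angles; "qvel": joint speeds; "joint_efforts": joint torques, N m; "tool_pos": TCP position; "tool_rot": TCP orientation; "contact_force": force on the tool from outside, world axes, zero at the start; "torque": the same for the moment, N m; "opening": finger opening in m; "grip_force": force on a finger pad.
Only numpy, scipy, OpenCV 4.12 (cv2) and the standard library are available. Lean on these libraries where they do the work, as an engineer would, in place of code of your own. Each camera call takes 0.05 s, during which the arm holds its last target. There are 200 camera calls.

## Working session

There is one attempt and no reset: what is moved stays moved. The work goes in short steps, Python scripts to look and compute and a tool call to move; the robot and the scene stay as the last step left them, time stands still between calls to the robot, and variables do not carry over. Pictures are saved under pics/ and viewed, at most 10 in all, crops included, and the job is handed in when it is done.

Besides the shell and the picture viewer there is one more tool, called after ">>>" by a JSON object that holds its "api" and its "payload". arm_command: Moves the arm, as the interface text tells. Its arguments: {"type":"object","properties":{"xyz":{"type":"array","items":{"type":"array","items":{"type":"number"}}},"spin":{"type":"array","items":{"type":"number"}},"jaw":{"type":"number"},"squeeze":{"type":"number"}},"required":["xyz","spin"]}

```bash
mkdir -p pics; ls; python3 - <<'E'
from cell import *
import cv2,numpy as np,pickle
s=observe();print(s['time'],s['tool_pos'],s['tool_rot'],s['opening'])
d={n:read_camera(n) for n in("scene","side","wrist")}
pickle.dump(d,open('c0.pkl','wb'))
for n in d:
    c=d[n];print(n,c['fx'],c['fy'],c['cx'],c['cy'],c['dist_coeffs']);print(np.round(c['world_from_camera'],3))
    cv2.imwrite(f'pics/{n}0.png',c['img'][:,:,::-1])
E
```

```text
pics
0.0 [0.15397866 0.50176497 0.40404486] [-3.14007382e+00 -2.12251396e-04  2.84379936e+00] 0.09212972240126835
scene 573.6445526727044 573.6445526727044 316.49796888314086 228.4618606461015 [-0.07852676  0.          0.          0.          0.        ]
[[ 0.533  0.604 -0.593 -0.276]
 [-0.846  0.394 -0.359 -0.5  ]
 [ 0.017  0.693  0.721  0.972]
 [ 0.     0.     0.     1.   ]]
side 616.1792312689523 616.1792312689523 330.99610927738746 227.76542628680372 [0.05258671 0.         0.         0.         0.        ]
[[ 0.978  0.155 -0.139  0.283]
 [-0.207  0.67  -0.713 -0.92 ]
 [-0.017  0.726  0.687  0.907]
 [ 0.     0.     0.     1.   ]]
wrist 364.0680945978365 364.0680945978365 323.9017983961528 240.21271716611008 [-0.05642155  0.          0.          0.          0.        ]
[[ 0.294 -0.925 -0.239  0.09 ]
 [ 0.956  0.285  0.074  0.523]
 [-0.001 -0.25   0.968  0.383]
 [ 0.     0.     0.     1.   ]]
```

View pics/scene0.png

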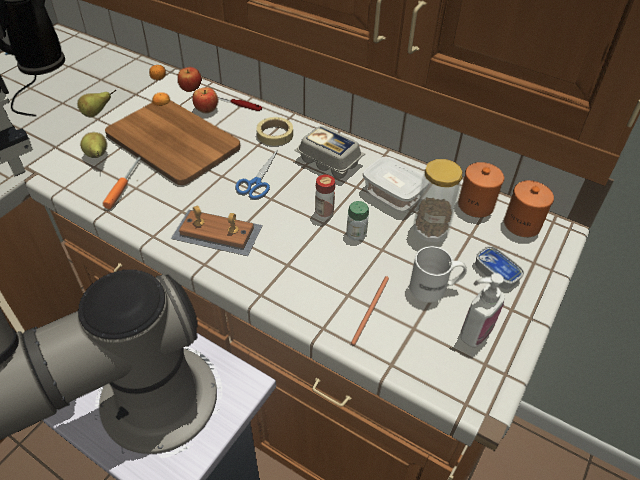

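View pics/side0.png

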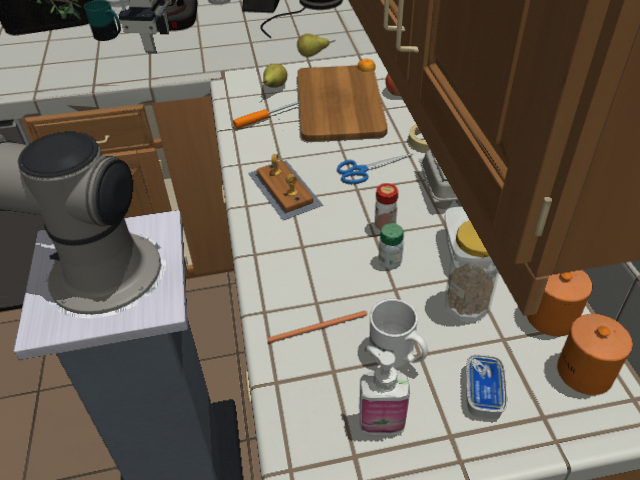

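The scene view shows the board at about (217,230) with eyes at (197,217) and (232,223), and the rod from (386,278) to (353,345). The side view shows eyes at (277,165) and (292,185), and the rod from (270,340) to (367,313).

```bash
cat > h.py <<'E'
import cv2,numpy as np
def ray(c,uv):
    K=np.array([[c['fx'],0,c['cx']],[0,c['fy'],c['cy']],[0,0,1]])
    p=cv2.undistortPoints(np.array(uv,float).reshape(-1,1,2),K,np.array(c['dist_coeffs'],float)).reshape(-1,2)
    T=np.array(c['world_from_camera']);d=np.c_[p[:,0],-p[:,1],-np.ones(len(p))]@T[:3,:3].T
    return T[:3,3],d
def onz(c,uv,z):
    o,d=ray(c,uv);return o+d*((z-o[2])/d[:,2])[:,None]
def tri(c1,a,c2,b):
    o1,d1=ray(c1,[a]);o2,d2=ray(c2,[b]);d1=d1[0];d2=d2[0]
    s=np.linalg.lstsq(np.c_[d1,-d2],o2-o1,rcond=None)[0]
    p,q=o1+s[0]*d1,o2+s[1]*d2;return (p+q)/2,np.linalg.norm(p-q)
def proj(c,P):
    T=np.linalg.inv(np.array(c['world_from_camera']));p=np.atleast_2d(P)@T[:3,:3].T+T[:3,3]
    p=p*[1,-1,-1]
    K=np.array([[c['fx'],0,c['cx']],[0,c['fy'],c['cy']],[0,0,1]])
    return cv2.projectPoints(p.reshape(-1,1,3),np.zeros(3),np.zeros(3),K,np.array(c['dist_coeffs'],float))[0].reshape(-1,2)
E
python3 - <<'E'
from h import *
import pickle
d=pickle.load(open('c0.pkl','rb'))
roi={'scene':((340,262,400,360),(165,195,270,260)),'side':((255,300,372,352),(240,140,325,220))}
tiles=[]
for n in roi:
    c=d[n];im=c['img'];hsv=cv2.cvtColor(im,cv2.COLOR_RGB2HSV)
    x0,y0,x1,y1=roi[n][0];h=hsv[y0:y1,x0:x1].astype(int)
    m=((h[...,0]<14)&(h[...,1]>110)&(h[...,2]>90)).astype(np.uint8)
    k,l,st,_=cv2.connectedComponentsWithStats(m);i=1+np.argmax(st[1:,4])
    ys,xs=np.nonzero(l==i);p=np.c_[xs+x0,ys+y0].astype(float)
    mu=p.mean(0);v=np.linalg.svd(p-mu,full_matrices=False)[2][0];t=(p-mu)@v
    e=[mu+v*t.min(),mu+v*t.max()];P=onz(c,e,0.005)
    print(n,'rod',len(p),np.round(e,1).tolist(),P.round(4).tolist(),np.linalg.norm(P[0]-P[1]),P.mean(0))
    x0,y0,x1,y1=roi[n][1]
    tiles.append(cv2.resize(im[y0:y1,x0:x1],(560,int(560*(y1-y0)/(x1-x0))),interpolation=cv2.INTER_CUBIC))
    h=hsv[y0:y1,x0:x1]
    cv2.imwrite(f'pics/{n}_eye.png',tiles[-1][:,:,::-1])
E
```

```text
scene rod 298 [[386.7, 276.8], [352.3, 343.2]] [[0.4805, -0.2243, 0.005], [0.2938, -0.2451, 0.005]] 0.18790361556041732 [ 0.38715922 -0.23468624  0.005     ]
side rod 482 [[366.2, 312.6], [267.7, 339.9]] [[0.4814, -0.2234, 0.005], [0.2946, -0.2445, 0.005]] 0.18796474210533937 [ 0.38799814 -0.23392007  0.005     ]
```

View pics/scene_eye.png

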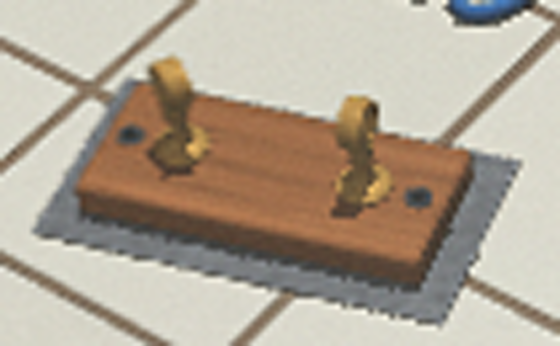

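View pics/side_eye.png

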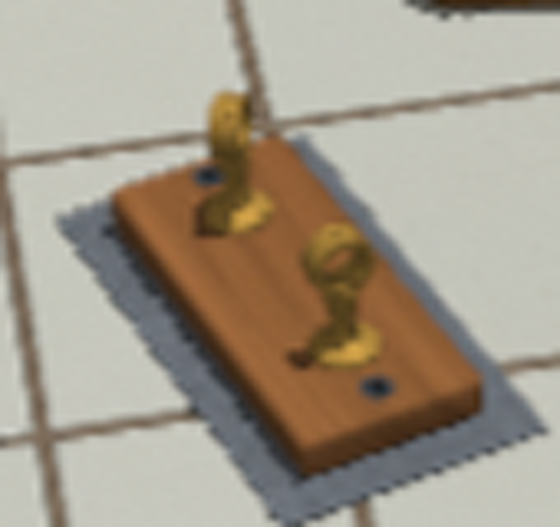

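Scene crop: mat corners at crop (35,235), (130,80), (520,160), (440,325), with loops near (170,75) and (358,118). Side crop: mat corners at (57,218), (305,138), (548,432), (283,525), with loops near (230,118) and (338,257); the nearer loop shows its hole.

```bash
python3 - <<'E'
from h import *
import pickle
d=pickle.load(open('c0.pkl','rb'))
S,D=d['scene'],d['side']
fs=lambda p:np.array(p)/(560/105)+[164.6,194.6]
fd=lambda p:np.array(p)/(560/85)+[239.6,139.6]
for c,u in((S,fs([(35,235),(130,80),(520,160),(440,325)])),(D,fd([(57,218),(305,138),(548,432),(283,525)]))):
    P=onz(c,u,.002);print(P.round(4).tolist(),P.mean(0),[np.linalg.norm(P[i]-P[i-1]).round(4) for i in range(4)])
    a=(P[0]+P[1]-P[2]-P[3]);b=P[1]-P[0]+P[2]-P[3];print('long yaw',np.degrees(np.arctan2(a[1],a[0])),'short',np.degrees(np.arctan2(b[1],b[0])))
for a,b in(((170,75),(230,118)),((358,118),(338,257))):
    print(tri(S,fs(a),D,fd(b)),onz(S,[fs(a)],.058),onz(D,[fd(b)],.058))
# depth-based brass points
for n,(x0,y0,x1,y1) in {'scene':(165,195,270,260),'side':(240,140,325,220)}.items():
    c=d[n];h=cv2.cvtColor(c['img'],cv2.COLOR_RGB2HSV)[y0:y1,x0:x1].astype(int)
    uv=np.stack(np.meshgrid(np.arange(x0,x1),np.arange(y0,y1)),-1)
    o,r=ray(c,uv);P=o+r*c['depth'][y0:y1,x0:x1].reshape(-1,1)
    m=((h[...,0]>15)&(h[...,0]<30)&(h[...,1]>100)).ravel()
    Q=P[m&(P[:,2]>.047)&(P[:,2]<.08)]
    k=cv2.kmeans(Q[:,:2].astype(np.float32),2,None,(3,50,1e-5),5,cv2.KMEANS_PP_CENTERS)
    for i in(0,1):
        q=Q[k[1].ravel()==i];w,v=np.linalg.eigh(np.cov(q[:,:2].T));print(n,len(q),q.mean(0).round(4),q[:,2].max().round(4),np.sqrt(w)*1e3,np.degrees(np.arctan2(*v[::-1,1])))
E
```

```text
[[0.3121, 0.2458, 0.002], [0.4078, 0.2749, 0.002], [0.4635, 0.0968, 0.002], [0.3666, 0.068, 0.002]] [0.38750218 0.17139391 0.002     ] [np.float64(0.186), np.float64(0.1), np.float64(0.1866), np.float64(0.101)]
long yaw 107.21862224399331 short 16.710185233574595
[[0.3143, 0.2476, 0.002], [0.4084, 0.274, 0.002], [0.4631, 0.0939, 0.002], [0.3688, 0.0682, 0.002]] [0.38862336 0.17091868 0.002     ] [np.float64(0.1876), np.float64(0.0978), np.float64(0.1883), np.float64(0.0978)]
long yaw 106.88864844035321 short 15.461165166880031
(array([0.37720797, 0.2146622 , 0.06086319]), np.float64(0.0015753347681905794)) [[0.38003656 0.21776085 0.058     ]] [[0.37709689 0.21733078 0.058     ]]
(array([0.40145591, 0.13217742, 0.05973818]), np.float64(0.0015215849638036518)) [[0.4035078  0.13415618 0.058     ]] [[0.40126349 0.13326592 0.058     ]]
scene 58 [0.3979 0.1305 0.062 ] 0.0711 [3.23677965 6.65010821] -168.35682312118374
scene 50 [0.3729 0.2103 0.0632] 0.0716 [3.23437959 5.67893678] 75.37947129229839
side 50 [0.376  0.2122 0.0596] 0.0697 [2.42035882 7.08005677] 58.91329568889213
side 77 [0.4008 0.1328 0.0587] 0.0701 [3.3922404  6.53030374] -159.16176214378518
```

>>> {"api": "arm_command", "payload": {"xyz": [[25,-30,-8],[25,-30,-8],[25,-30,-8],[25,-30,-8],[25,-30,-8],[25,-30,-8],[25,-30,-8],[25,-30,-8],[25,-30,-8],[20,-30,-8],[-9,-44,0],[-9,-44,0],[-9,-44,0],[-9,-44,0],[-9,-44,0],[-9,-44,0],[-9,-44,0],[-9,-44,0],[-6,-44,0],[-6,-44,0]], "spin": [0,0,0,0,0,0,0,0,0,0,2.3,2.3,2.3,2.3,2.3,2.3,2.3,2.3,2.3,2.3], "jaw": 1, "squeeze": 60}}

```text
time: 2.15
tool_pos: [0.3142, -0.2399, 0.3248]
tool_rot: [3.142, 0.0, -3.037]
contact_force: [0.7, 0.2, -0.5]
opening: 0.0918
grip_force: 0.0
```

>>> {"api": "arm_command", "payload": {"xyz": [[1,-1,-30],[0,0,-30],[0,0,-30],[0,0,-30],[0,0,-20],[0,0,0],[0,0,0]], "spin": [0.3,0,0,0,0,0,0], "jaw": -0.3}}

```text
time: 2.85
tool_pos: [0.3161, -0.2392, 0.1849]
tool_rot: [3.141, -0.0, -3.033]
contact_force: [0.1, -0.6, 0.0]
opening: 0.0405
grip_force: 0.0
```

```bash
python3 - <<'E'
from cell import *
from h import *
c=read_camera('wrist');cv2.imwrite('pics/w1.png',c['img'][:,:,::-1]);s=observe();print(s['tool_pos'],s['opening'],s['contact_force'])
T=np.array(c['world_from_camera']);print(T.round(3).tolist())
E
```

```text
[ 0.31628118 -0.23932722  0.1854108 ] 0.03657618341049136 [ 0.20683759 -0.67151657  0.21885642]
[[-0.108, -0.963, -0.248, 0.249], [0.994, -0.104, -0.028, -0.245], [0.001, -0.25, 0.968, 0.164], [0.0, 0.0, 0.0, 1.0]]
```

View pics/w1.png

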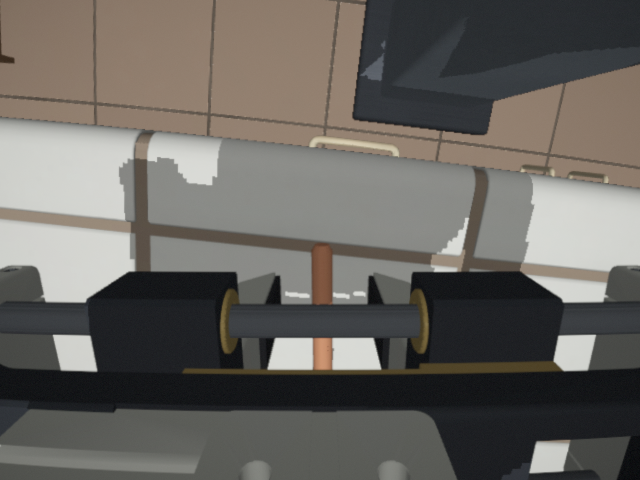

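The rod sits centred between the fingers (col 322), its near end at (321,248).

>>> {"api": "arm_command", "payload": {"xyz": [[0,0,-4.5],[0,0,0],[0,0,0],[0,0,0],[0,0,0],[0,0,0]], "spin": [0,0,0,0,0,0], "jaw": -1}}

```text
time: 3.5
tool_pos: [0.3161, -0.2392, 0.1806]
tool_rot: [-3.141, 0.0, -3.033]
contact_force: [0.5, 0.7, 6.2]
opening: 0.0081
grip_force: 60.0
```

>>> {"api": "arm_command", "payload": {"xyz": [[0,0,4],[0,0,8],[0,0,15],[0,0,30],[0,0,35],[0,0,35],[0,0,25],[0,0,0],[0,0,0]], "spin": [0,0,0,0,0,0,0,0,0]}}

```text
time: 4.4
tool_pos: [0.3158, -0.2388, 0.3324]
tool_rot: [-3.141, 0.0, -3.033]
contact_force: [0.1, 0.2, -1.0]
opening: 0.0081
grip_force: 60.0
```

```bash
cat > rod.py <<'E'
from cell import *
from h import *
# rod from two views: mask copper around the predicted place, fit its line, triangulate tip and a near point
def rod(cs,g,yaw,L=.167,rmin=.03):
    u=np.array([np.cos(yaw),np.sin(yaw),0]);out={}
    for n,c in cs.items():
        h=cv2.cvtColor(c['img'],cv2.COLOR_RGB2HSV).astype(int)
        m=((h[...,0]<14)&(h[...,1]>110)&(h[...,2]>80)).astype(np.uint8)
        a,b=proj(c,[g+u*rmin,g+u*(L+.01)])
        k=np.zeros_like(m);cv2.line(k,tuple(int(v) for v in a.round()),tuple(int(v) for v in b.round()),1,15)
        ys,xs=np.nonzero(m&k);p=np.c_[xs,ys].astype(float)
        vx,vy,x0,y0=cv2.fitLine(p.astype(np.float32),cv2.DIST_HUBER,0,.01,.01).ravel()
        v=np.array([vx,vy]);v*=np.sign(v@(b-a));mu=np.array([x0,y0]);t=(p-mu)@v
        out[n]=(mu,v,mu+v*(np.percentile(t,99.5)+.5),len(p))
    S,D=cs['scene'],cs['side']
    N=[]
    for n,c in cs.items():
        mu,v,tip,_=out[n];o,d=ray(c,[mu,mu+v*20]);nn=np.cross(d[0],d[1]);nn/=np.linalg.norm(nn);N.append((nn,nn@o))
    w=np.cross(N[0][0],N[1][0]);w/=np.linalg.norm(w);w*=np.sign(w@u)
    P=np.linalg.lstsq(np.array([N[0][0],N[1][0],w]),[N[0][1],N[1][1],w@g],rcond=None)[0]
    tip,e=tri(S,out['scene'][2],D,out['side'][2])
    return P,w,tip,e,out
def show(g=None):
    s=observe();cs={n:read_camera(n) for n in('scene','side')}
    yaw=s['tool_rot'][2]+np.pi;g=np.array(s['tool_pos'])-[0,0,.1755]
    P,w,tip,e,o=rod(cs,g,yaw)
    print('t',s['time'],'tool',np.round(s['tool_pos'],4),'handyaw',np.degrees(yaw)%360,'F',np.round(s['contact_force'],1),'open',s['opening'])
    print('axis pt by grasp',P.round(4),'grasp',g.round(4),'yaw',np.degrees(np.arctan2(w[1],w[0])),'pitch',np.degrees(np.arcsin(w[2])),'tip',tip.round(4),e.round(4),'tipdist',((tip-g)@w).round(4),[o[n][3] for n in o])
    return cs,o
E
python3 - <<'E'
from rod import *
show()
E
```

```text
Traceback (most recent call last):
  File "rod.py", line 26, in show
    P,w,tip,e,o=rod(cs,g,yaw)
                ~~~^^^^^^^^^^
  File "rod.py", line 12, in rod
    vx,vy,x0,y0=cv2.fitLine(p.astype(np.float32),cv2.DIST_HUBER,0,.01,.01).ravel()
                ~~~~~~~~~~~^^^^^^^^^^^^^^^^^^^^^^^^^^^^^^^^^^^^^^^^^^^^^^^
cv2.error: OpenCV(4.12.0) /io/opencv/modules/imgproc/src/linefit.cpp:50: error: (-215:Assertion failed) count > 0 in function 'fitLine2D_wods'
```

```bash
python3 - <<'E'
from cell import *
from h import *
a=read_camera('scene')['img'];b=read_camera('side')['img']
cv2.imwrite('pics/m1.png',np.hstack([a[100:400,180:560],b[100:400,200:580]])[:,:,::-1])
E
```

```text
(no output)
```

View pics/m1.png

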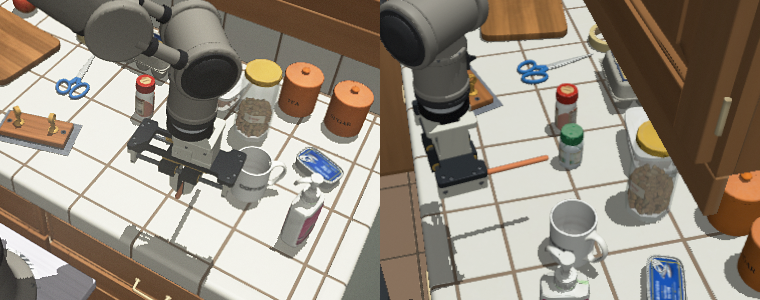

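The rod is held and level in the side view; the hand hides it in the scene view.

>>> {"api": "arm_command", "payload": {"xyz": [[9,36,0],[9,36,0],[9,36,0],[9,36,0],[9,36,0],[9,36,0],[-7,37,0],[-7,37,0],[-7,37,0],[-7,37,0],[-7,37,0],[-7,37,0],[-24,20,0],[-24,20,0],[-24,20,0],[-24,20,0],[-24,20,0],[0,0,0],[0,0,0]], "spin": [-3.4,-3.4,-3.4,-3.4,-3.4,-3.4,-3.4,-3.4,-3.4,-3.4,0,0,0,0,0,0,0,0,0]}}

```text
time: 6.5
tool_pos: [0.2076, 0.2991, 0.3316]
tool_rot: [-3.14, -0.0, 2.659]
contact_force: [0.2, -0.2, -0.1]
opening: 0.0082
grip_force: 60.0
```

```bash
python3 - <<'E'
from rod import *
import pickle
try: cs,o=show()
except Exception as e:
    print(e);print(observe())
    cs={n:read_camera(n) for n in('scene','side')}
pickle.dump(cs,open('c1.pkl','wb'))
a=cs['scene']['img'];b=cs['side']['img']
cv2.imwrite('pics/m2.png',np.hstack([cv2.resize(a[150:300,100:300],(400,300)),cv2.resize(b[80:230,180:380],(400,300))])[:,:,::-1])
E
```

```text
t 6.5 tool [0.2076 0.2991 0.3316] handyaw 332.36529602442727 F [ 0.2 -0.2 -0.1] open 0.008238235062903288
axis pt by grasp [0.2052 0.2935 0.1563] grasp [0.2076 0.2991 0.1561] yaw -23.920261522210268 pitch -1.7527570489719686 tip [0.3688 0.2031 0.1635] 0.0023 tipdist 0.1859 [252, 390]
```

View pics/m2.png

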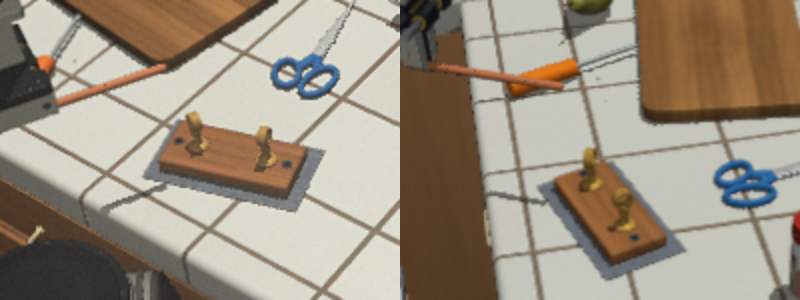

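```bash
python3 - <<'E'
from h import *
import pickle
cs=pickle.load(open('c1.pkl','rb'));S,D=cs['scene'],cs['side']
a,b=(182.2,183.5),(281,124)
print(tri(S,a,D,b));print(onz(S,[a,(128,201.5)],.156),onz(D,[b,(218,113)],.156))
E
```

```text
(array([0.40143864, 0.27278186, 0.10099132]), np.float64(0.013456404760753101))
[[0.35211993 0.21684474 0.156     ]
 [0.24832636 0.27397733 0.156     ]] [[0.3969792  0.20137156 0.156     ]
 [0.26765021 0.27571395 0.156     ]]
```

```bash
python3 - <<'E'
from h import *
import pickle
cs=pickle.load(open('c1.pkl','rb'));S,D=cs['scene'],cs['side']
a,b=(182.2,183.5),(261,124)
print(tri(S,a,D,b));print(onz(S,[a,(128,201.5)],.156),onz(D,[b,(197,113)],.156))
E
```

```text
(array([0.35579003, 0.22106077, 0.15027831]), np.float64(0.00142088195783608))
[[0.35211993 0.21684474 0.156     ]
 [0.24832636 0.27397733 0.156     ]] [[0.35487874 0.21129036 0.156     ]
 [0.22236893 0.28624042 0.156     ]]
```

Corrected for the crop, the tip triangulates to (0.356, 0.221, 0.150), as expected. Next I lower the rod beside the eye and compare.

>>> {"api": "arm_command", "payload": {"xyz": [[-3,2,-20],[0,0,-30],[0,0,-30],[0,0,-14],[0,0,0],[0,0,0]], "spin": [0,0,0,0,0,0]}}

```text
time: 7.2
tool_pos: [0.2058, 0.3007, 0.2384]
tool_rot: [-3.141, -0.0, 2.656]
contact_force: [-0.5, -0.3, -0.3]
opening: 0.0082
grip_force: 60.0
```

```bash
python3 - <<'E'
from rod import *
import pickle
cs,o=show()
pickle.dump(cs,open('c2.pkl','wb'))
a=cs['scene']['img'];b=cs['side']['img']
cv2.imwrite('pics/m3.png',np.hstack([cv2.resize(a[185:260,130:230],(400,300),interpolation=cv2.INTER_CUBIC),cv2.resize(b[135:210,220:320],(400,300),interpolation=cv2.INTER_CUBIC)])[:,:,::-1])
E
```

```text
t 7.2 tool [0.2058 0.3007 0.2384] handyaw 332.151795823415 F [-0.5 -0.3 -0.3] open 0.008150823380266726
axis pt by grasp [0.2289 0.3153 0.0416] grasp [0.2058 0.3007 0.0629] yaw -46.443813285085334 pitch 14.103952999520509 tip [0.3508 0.1947 0.0801] 0.0006 tipdist 0.1757 [269, 227]
```

View pics/m3.png

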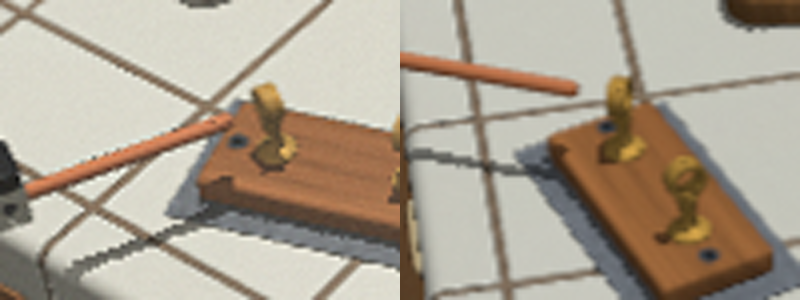

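Scene: tip at about (187,215), slack loop at about (197,210). Side: tip at about (264,157), loop at about (275,159). Next I measure the loop axis from brass masks and refit the rod.

```bash
python3 - <<'E'
from h import *
import pickle
cs=pickle.load(open('c2.pkl','rb'));S,D=cs['scene'],cs['side']
for n,(x0,y0,x1,y1) in {'scene':(188,203,206,232),'side':(268,152,284,180)}.items():
    h=cv2.cvtColor(cs[n]['img'],cv2.COLOR_RGB2HSV)[y0:y1,x0:x1].astype(int)
    m=(h[...,0]>14)&(h[...,0]<32)&(h[...,1]>105)
    print(n);[print(y0+i,''.join('#' if v else '.' for v in r),x0+np.nonzero(r)[0].mean() if r.any() else '') for i,r in enumerate(m)]
# rod hue samples
for n,pts in{'scene':[(150,227),(170,221)],'side':[(235,152),(250,155)]}.items():
    h=cv2.cvtColor(cs[n]['img'],cv2.COLOR_RGB2HSV)
    for x,y in pts: print(n,x,[h[y+k,x].tolist() for k in range(-3,4)])
E
```

```text
scene
203 .................. 
204 .................. 
205 .................. 
206 ........##........ 196.5
207 ......#####....... 196.0
208 .....######....... 195.5
209 ......######...... 196.5
210 ......######...... 196.5
211 ......#######..... 197.0
212 ......#######..... 197.0
213 .......######..... 197.5
214 .......#.#.#...... 197.0
215 .......#...#...... 197.0
216 .........##....... 197.5
217 ........####...... 197.5
218 .........##.##.... 199.0
219 .......####.####.. 199.0
220 ......##.#######.. 198.77777777777777
221 ......######.####. 198.9
222 ......##########.. 198.5
223 ......##########.. 198.5
224 ......#########... 198.0
225 ........######.... 198.5
226 .................. 
227 .................. 
228 .................. 
229 .................. 
230 .................. 
231 .................. 
side
152 ................ 
153 ................ 
154 .....###........ 274.0
155 .....#####...... 275.0
156 ....######...... 274.5
157 ....######...... 274.5
158 ....######...... 274.5
159 ....######...... 274.5
160 ....######...... 274.5
161 ....######...... 274.5
162 ....#######.....
[... 219 characters left out ...]
6.0
171 ...###########.. 276.0
172 ..############.. 275.5
173 ...##########... 275.5
174 ...#########.... 275.0
175 .....#####...... 275.0
176 ................ 
177 ................ 
178 ................ 
179 ................ 
scene 150 [[35, 15, 223], [41, 16, 172], [10, 150, 211], [10, 145, 211], [9, 143, 171], [9, 132, 112], [20, 43, 137]]
scene 170 [[22, 22, 172], [10, 147, 212], [10, 140, 212], [9, 141, 170], [10, 132, 108], [20, 32, 166], [30, 12, 227]]
side 235 [[21, 29, 149], [12, 87, 172], [11, 148, 191], [11, 155, 171], [11, 157, 127], [11, 96, 109], [28, 16, 194]]
side 250 [[23, 21, 196], [10, 124, 193], [11, 155, 188], [11, 157, 158], [10, 153, 110], [18, 29, 156], [33, 15, 193]]
```

```bash
cat > line.py <<'E'
from cell import *
from h import *
def rline(c,x0,x1,yf):
    h=cv2.cvtColor(c['img'],cv2.COLOR_RGB2HSV).astype(int);p=[]
    for x in range(x0,x1):
        y=int(round(yf(x)));col=h[y-5:y+6,x];m=(col[:,0]<14)&(col[:,1]>75)&(col[:,2]>80)
        w=np.nonzero(m)[0]
        if 3<=len(w)<=7:p.append((x,y-5+w.mean()))
    p=np.array(p);k=np.polyfit(p[:,0],p[:,1],1);r=p[:,1]-np.polyval(k,p[:,0]);p=p[abs(r)<.8]
    return np.polyfit(p[:,0],p[:,1],1),len(p)
def rod3(S,ks,xs,D,kd,xd):
    N=[]
    for c,k,x in((S,ks,xs),(D,kd,xd)):
        o,d=ray(c,[(x[0],np.polyval(k,x[0])),(x[1],np.polyval(k,x[1]))]);n=np.cross(d[0],d[1]);n/=np.linalg.norm(n);N.append((n,n@o))
    w=np.cross(N[0][0],N[1][0]);w/=np.linalg.norm(w);w*=np.sign(w[0])
    def at(q):return np.linalg.lstsq(np.array([N[0][0],N[1][0],w]),[N[0][1],N[1][1],w@q],rcond=None)[0]
    return w,at
E
python3 - <<'E'
from line import *
import pickle
cs=pickle.load(open('c2.pkl','rb'));S,D=cs['scene'],cs['side']
ks,n1=rline(S,140,184,lambda x:231.9+(215.4-231.9)*(x-137.4)/(186.9-137.4))
kd,n2=rline(D,222,262,lambda x:149.9+(156.9-149.9)*(x-220.4)/(263.9-220.4))
print(ks,n1,kd,n2)
w,at=rod3(S,ks,(140,184),D,kd,(222,262))
L,e=tri(S,(196.6,210.7),D,(274.6,159.5));print('loop',L,e,onz(S,[(196.6,210.7)],.058),onz(D,[(274.6,159.5)],.058))
tip,e=tri(S,(186.9,np.polyval(ks,186.9)),D,(264,np.polyval(kd,264)));print('tip',tip,e)
print('rod yaw',np.degrees(np.arctan2(w[1],w[0])),'pitch',np.degrees(np.arcsin(w[2])),'at loop',at(L),'at grasp',at(np.array([.2058,.3007,.0629])))
E
```

```text
[ -0.36180409 281.95408739] 44 [  0.17443715 111.03592871] 40
loop [0.37690594 0.21515554 0.05466071] 0.001145283503612564 [[0.37509086 0.21316415 0.058     ]] [[0.37622965 0.20986715 0.058     ]]
tip [0.35381132 0.22360763 0.05848484] 0.00017880173470615965
rod yaw -24.318142728929967 pitch -3.611045397223987 at loop [0.37573577 0.21200903 0.05829567] at grasp [0.20176346 0.29062686 0.07034375]
```

```bash
python3 - <<'E'
from h import *
import pickle
cs=pickle.load(open('c2.pkl','rb'));S,D=cs['scene'],cs['side']
ks,kd=[-0.36180409,281.95408739],[0.17443715,111.03592871]
g=np.array([.2058,.3007,.0628]);a=np.radians(-27.85);u=np.array([np.cos(a),np.sin(a),0])
for z in(0,-.002):
  for c,k,tx,l in((S,ks,186.9,(196.6,210.7)),(D,kd,264,(274.6,159.5))):
    for t in(.06,.11,.167):
        q=proj(c,[g+u*t+[0,0,z*t/.167]])[0];print(t,q.round(1),'line dy',(np.polyval(k,q[0])-q[1]).round(2),end=' ')
    b=np.array([tx,np.polyval(k,tx)])-q
    print('bias',b,'loop',onz(c,[np.array(l)-b],.058)[0])
# expected silhouettes of loop centre
for L in([.376,.213,.058],[.3756,.2116,.058]): print(proj(S,[L]),proj(D,[L]))
E
```

```text
0.06 [141.1 229.8] line dy 1.11 0.11 [162.7 221.9] line dy 1.15 0.167 [186.8 213.2] line dy 1.18 bias [0.07727558 1.14911112] loop [0.37786739 0.2157655  0.058     ]
0.06 [220.2 148.7] line dy 0.7 0.11 [240.4 152. ] line dy 0.92 0.167 [263.7 155.9] line dy 1.18 bias [0.29150964 1.22985955] loop [0.37623966 0.21459766 0.058     ]
0.06 [141.1 230. ] line dy 0.85 0.11 [162.8 222.3] line dy 0.7 0.167 [187.  213.8] line dy 0.5 bias [-0.05074624  0.51813014] loop [0.37644822 0.21417213 0.058     ]
0.06 [220.2 149. ] line dy 0.45 0.11 [240.4 152.5] line dy 0.46 0.167 [263.8 156.6] line dy 0.48 bias [0.20939122 0.52140059] loop [0.37604338 0.21191448 0.058     ]
[[196.91603244 210.4936732 ]] [[274.30387978 158.69920723]]
[[197.2721103  210.83169105]] [[274.21701548 159.08732727]]
```

>>> {"api": "arm_command", "payload": {"xyz": [[1,1.5,-4.2],[0,0,0],[5,-2.6,0],[5,-2.6,0],[0,0,0],[0,0,0]], "spin": [0,0,0,0,0,0]}}

```text
time: 7.9
tool_pos: [0.2162, 0.2971, 0.2341]
tool_rot: [3.141, -0.0, 2.656]
contact_force: [-0.4, -0.3, -0.5]
opening: 0.0082
grip_force: 60.0
```

```bash
python3 - <<'E'
from cell import *
from h import *
import pickle
cs={n:read_camera(n) for n in('scene','side')};s=observe();print(s['tool_pos'],s['tool_rot'],s['contact_force'])
pickle.dump(cs,open('c3.pkl','wb'))
a=cs['scene']['img'];b=cs['side']['img']
cv2.imwrite('pics/m4.png',np.hstack([cv2.resize(a[195:237,170:220],(400,336),interpolation=cv2.INTER_CUBIC),cv2.resize(b[142:184,245:295],(400,336),interpolation=cv2.INTER_CUBIC)])[:,:,::-1])
E
```

```text
[0.21602614 0.29713851 0.23404796] [ 3.14157874e+00 -4.26997040e-05  2.65679294e+00] [ 0.76152053  0.28155672 -0.42219085]
```

View pics/m4.png

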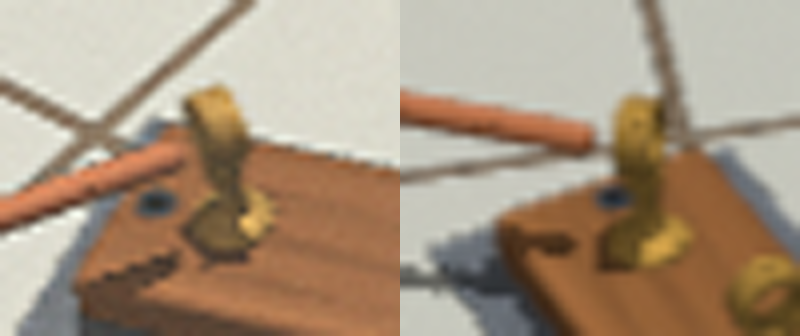

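Scene: tip at (193,214), its line passing below the apparent loop centre near (196.5,210.5). Side: tip at (318.7→ full 268.6,159), loop top row 153.5. The rod looks a few mm low, so I solve the offset from both views.

```bash
cat > off.py <<'E'
from line import *
def ringpts(L,yaw):
    a=np.linspace(0,2*np.pi,73);b=np.array([np.cos(yaw),np.sin(yaw),0]);n=np.array([-b[1],b[0],0])
    return np.vstack([L+.0118*(np.cos(a)[:,None]*n+np.sin(a)[:,None]*[0,0,1])+s*b for s in(-.0055,.0055)])
def top(c,x0,x1,y0,y1):
    # sub-pixel first brass row: coverage summed down each column
    h=cv2.cvtColor(c['img'],cv2.COLOR_RGB2HSV)[y0:y1,x0:x1].astype(int)
    m=(h[...,0]>14)&(h[...,0]<32)&(h[...,1]>85);ys,xs=np.nonzero(m)
    return ys.min()+y0-.5,m,[(y0+i,x0+np.nonzero(r)[0].min()-.5,x0+np.nonzero(r)[0].max()+.5) for i,r in enumerate(m) if r.any()]
E
python3 - <<'E'
from off import *
import pickle
cs=pickle.load(open('c3.pkl','rb'));S,D=cs['scene'],cs['side']
L=np.array([.376,.2125,.058]);g=np.array([.2161,.2971,.0585]);a=np.radians(-27.8);u=np.array([np.cos(a),np.sin(a),0]);nn=np.array([-u[1],u[0],0])
ks,n1=rline(S,150,190,lambda x:213.8-.36*(x-192.6));kd,n2=rline(D,235,266,lambda x:159.2+.175*(x-268.5))
print(ks,n1,kd,n2)
A=[];B=[]
for n,c,k,box in(('scene',S,ks,(190,204,202,215)),('side',D,kd,(270,281,151,164))):
    t,m,r=top(c,*box);R=proj(c,ringpts(L,np.radians(152)));p=proj(c,[L])[0]
    print(n,'ring rows meas top',t,'pred top',R[:,1].min().round(2),'pred x',R[:,0].min().round(2),R[:,0].max().round(2),'centre',p.round(2));print(r)
    cy=t-(R[:,1].min()-p[1]);xs=np.array([(q[1]+q[2])/2 for q in r if q[0]<t+7]);cx=xs.mean()+p[0]-(R[:,0].min()+R[:,0].max())/2
    res=np.polyval(k,cx)-cy
    f=lambda q:proj(c,[q])[0]
    d=[]
    for e in(nn,np.array([0,0,1])):
        q=f(L+e*.001)-p;d.append(q[1]-k[0]*q[0])   # row change of line at fixed col per mm
    A.append(d);B.append(-res);print('centre meas',cx,cy,'rod row - centre',res,'per mm n,z',np.round(d,3))
print('needed shift n,z mm',np.linalg.solve(A,B))
E
```

```text
[ -0.35416611 281.55430543] 36 [  0.16592742 114.37298387] 31
scene ring rows meas top 205.5 pred top 204.88 pred x 192.8 201.39 centre [197.08 210.58]
[(206, np.float64(194.5), np.float64(198.5)), (207, np.float64(192.5), np.float64(198.5)), (208, np.float64(192.5), np.float64(199.5)), (209, np.float64(193.5), np.float64(199.5)), (210, np.float64(193.5), np.float64(200.5)), (211, np.float64(193.5), np.float64(200.5)), (212, np.float64(193.5), np.float64(200.5)), (213, np.float64(194.5), np.float64(200.5)), (214, np.float64(194.5), np.float64(200.5))]
centre meas 196.4921767224394 211.1965621732626 rod row - centre 0.7668726238656802 per mm n,z [-0.326 -0.335]
side ring rows meas top 153.5 pred top 153.29 pred x 270.22 278.4 centre [274.34 158.83]
[(154, np.float64(272.5), np.float64(277.5)), (155, np.float64(271.5), np.float64(277.5)), (156, np.float64(271.5), np.float64(277.5)), (157, np.float64(271.5), np.float64(278.5)), (158, np.float64(271.5), np.float64(277.5)), (159, np.float64(271.5), np.float64(278.5)), (160, np.float64(270.5), np.float64(277.5)), (161, np.float64(271.5), np.float64(278.5)), (162, np.float64(271.5), np.float64(277.5)), (163, np.float64(271.5), np.float64(277.5))]
centre meas 274.6689164101375 159.03958620379078 rod row - centre 0.908502144100936 per mm n,z [-0.283 -0.347]
needed shift n,z mm [-2.02014671  4.25778709]
```

>>> {"api": "arm_command", "payload": {"xyz": [[0,0,2.5],[0,0,0],[2.7,-1.4,0],[2.7,-1.4,0],[2.7,-1.4,0],[2.7,-1.4,0],[0,0,0]], "spin": [0,0,0,0,0,0,0]}}

```text
time: 8.7
tool_pos: [0.2272, 0.2915, 0.2365]
tool_rot: [3.141, 0.0, 2.657]
contact_force: [0.7, -0.2, -0.8]
opening: 0.0079
grip_force: 60.0
```

>>> {"api": "arm_command", "payload": {"xyz": [[2.7,-1.4,0],[2.7,-1.4,0],[2.7,-1.4,0],[2.7,-1.4,0],[0,0,0]], "spin": [0,0,0,0,0]}}

```text
time: 9.2
tool_pos: [0.238, 0.2859, 0.2366]
tool_rot: [3.141, 0.0, 2.657]
contact_force: [0.5, -0.4, -0.1]
opening: 0.0082
grip_force: 60.0
```

```bash
python3 - <<'E'
from cell import *
from h import *
import pickle
cs={n:read_camera(n) for n in('scene','side')}
pickle.dump(cs,open('c4.pkl','wb'))
a=cs['scene']['img'];b=cs['side']['img']
cv2.imwrite('pics/m5.png',np.hstack([cv2.resize(a[195:237,170:220],(400,336),interpolation=cv2.INTER_CUBIC),cv2.resize(b[142:184,245:295],(400,336),interpolation=cv2.INTER_CUBIC)])[:,:,::-1])
E
```

```text
(no output)
```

View pics/m5.png

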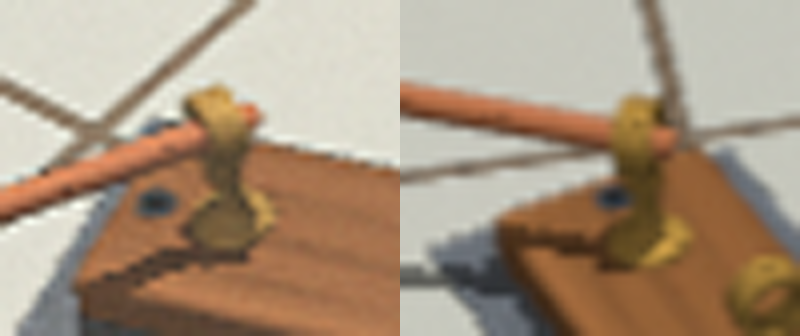

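Both views show the rod through the slack loop, with the tip emerging at scene (202,209) and side (279,159). That was my tenth picture, so from here I work with numbers only. I advance the rod a bit more before levering.

>>> {"api": "arm_command", "payload": {"xyz": [[3.5,-1.9,0],[3.5,-1.9,0],[3.5,-1.9,0],[3.5,-1.9,0],[3.5,-1.9,0],[3.5,-1.9,0],[0,0,0]], "spin": [0,0,0,0,0,0,0]}}

```text
time: 10.0
tool_pos: [0.2591, 0.2744, 0.2366]
tool_rot: [3.141, 0.0, 2.657]
contact_force: [0.8, 0.8, -0.7]
opening: 0.0082
grip_force: 60.0
```

```bash
cat > st.py <<'E'
from cell import *
import numpy as np
L=np.array([.376,.2125])
def st():
    s=observe();p=np.array(s['tool_pos']);F=np.array(s['contact_force']);M=np.array(s['torque']);r=p[:2]-L
    print('t',round(s['time'],2),'p',p.round(4),'yaw',round(np.degrees(s['tool_rot'][2])%360,1),'F',F.round(2),'M',M.round(3),'R,ang',np.hypot(*r).round(4),np.degrees(np.arctan2(r[1],r[0])).round(1),'Mz eye',(M[2]+r[0]*F[1]-r[1]*F[0]).round(3))
    return s
# rows for a swing about L: from angle a0 to a1 (hand direction from L), n rows
def arc(R,a0,a1,n):
    a=np.radians(np.linspace(a0,a1,n+1));q=L+R*np.c_[np.cos(a),np.sin(a)]
    print([[*x] for x in (np.diff(q,axis=0)*1e3).round(1).tolist()],round((a1-a0)/n,2))
E
python3 - <<'E'
from st import *
s=st();arc(.131,152,132,10);arc(.131,152,162,5)
E
```

```text
t 10.0 p [0.2591 0.2744 0.2366] yaw 152.2 F [ 0.81  0.83 -0.69] M [0.071 0.022 0.077] R,ang 0.1323 152.1 Mz eye -0.071
[[2.2, 4.0], [2.4, 3.9], [2.5, 3.8], [2.6, 3.7], [2.8, 3.7], [2.9, 3.6], [3.0, 3.5], [3.1, 3.3], [3.2, 3.2], [3.3, 3.1]] -2.0
[[-2.1, -4.1], [-1.9, -4.1], [-1.8, -4.2], [-1.6, -4.3], [-1.5, -4.3]] 2.0
```

>>> {"api": "arm_command", "payload": {"xyz": [[2.2,4.0,0],[2.4,3.9,0],[2.5,3.8,0],[2.6,3.7,0],[2.8,3.7,0],[2.9,3.6,0],[3.0,3.5,0],[3.1,3.3,0],[0,0,0]], "spin": [-2,-2,-2,-2,-2,-2,-2,-2,0]}}

```text
time: 10.9
tool_pos: [0.2806, 0.3044, 0.2366]
tool_rot: [3.14, 0.0, 2.378]
contact_force: [1.2, -0.1, -1.0]
opening: 0.008
grip_force: 60.0
```

```bash
python3 - <<'E'
from st import *
st()
for i in range(3): read_camera('wrist');st()
arc(.131,136,116,10)
E
```

```text
t 10.9 p [0.2806 0.3044 0.2366] yaw 136.2 F [ 1.21 -0.1  -1.01] M [ 0.073 -0.103  0.165] R,ang 0.1325 136.1 Mz eye 0.063
t 10.95 p [0.2803 0.3042 0.2365] yaw 136.3 F [0.92 0.24 0.27] M [ 0.052 -0.15   0.143] R,ang 0.1326 136.2 Mz eye 0.036
t 11.0 p [0.2801 0.304  0.2365] yaw 136.3 F [ 1.54 -0.29  0.08] M [ 0.036 -0.155  0.165] R,ang 0.1326 136.3 Mz eye 0.053
t 11.05 p [0.2801 0.304  0.2365] yaw 136.3 F [ 1.18  0.1  -0.42] M [ 0.061 -0.156  0.202] R,ang 0.1326 136.4 Mz eye 0.085
[[3.2, 3.2], [3.3, 3.1], [3.5, 3.0], [3.6, 2.9], [3.7, 2.8], [3.7, 2.6], [3.8, 2.5], [3.9, 2.4], [4.0, 2.2], [4.1, 2.1]] -2.0
```

>>> {"api": "arm_command", "payload": {"xyz": [[3.2,3.2,0],[3.3,3.1,0],[0,0,0]], "spin": [-2,-2,0]}}

```text
time: 11.35
tool_pos: [0.2868, 0.3105, 0.2366]
tool_rot: [3.141, 0.0, 2.308]
contact_force: [1.4, 1.2, -0.4]
opening: 0.0084
grip_force: 60.1
```

```bash
python3 - <<'E'
from st import *
st()
for i in range(3): read_camera('wrist');st()
E
```

```text
t 11.35 p [0.2868 0.3105 0.2366] yaw 132.3 F [ 1.41  1.19 -0.4 ] M [ 0.052 -0.085  0.165] R,ang 0.1325 132.3 Mz eye -0.079
t 11.4 p [0.2866 0.3103 0.2365] yaw 132.3 F [ 1.38  0.27 -0.96] M [-0.008 -0.165  0.184] R,ang 0.1325 132.4 Mz eye 0.026
t 11.45 p [0.2865 0.3102 0.2365] yaw 132.3 F [ 0.65  0.46 -1.44] M [ 0.093 -0.249  0.179] R,ang 0.1325 132.5 Mz eye 0.074
t 11.5 p [0.2864 0.3102 0.2365] yaw 132.3 F [ 2.01 -0.3  -1.  ] M [ 0.003 -0.235  0.242] R,ang 0.1325 132.5 Mz eye 0.072
```

>>> {"api": "arm_command", "payload": {"xyz": [[3.5,3.0,0],[3.6,2.9,0],[0,0,0]], "spin": [-2,-2,0]}}

```text
time: 11.8
tool_pos: [0.2936, 0.3163, 0.2365]
tool_rot: [-3.141, -0.0, 2.239]
contact_force: [-0.1, 0.3, -1.3]
opening: 0.0083
grip_force: 60.1
```

```bash
python3 - <<'E'
from st import *
st()
for i in range(3): read_camera('wrist');st()
E
```

```text
t 11.8 p [0.2936 0.3163 0.2365] yaw 128.3 F [-0.13  0.34 -1.3 ] M [ 0.107 -0.026  0.21 ] R,ang 0.1325 128.4 Mz eye 0.196
t 11.85 p [0.2934 0.3161 0.2364] yaw 128.3 F [ 0.17 -0.34  0.21] M [0.033 0.015 0.257] R,ang 0.1325 128.6 Mz eye 0.268
t 11.9 p [0.2933 0.316  0.2364] yaw 128.3 F [ 0.81 -0.32 -0.39] M [0.126 0.069 0.185] R,ang 0.1325 128.6 Mz eye 0.127
t 11.95 p [0.2933 0.316  0.2364] yaw 128.3 F [-0.03  0.65 -1.73] M [0.111 0.01  0.216] R,ang 0.1325 128.6 Mz eye 0.165
```

```bash
python3 - <<'E'
from st import *
arc(.1325,128.3,88.3,16)
E
```

```text
[[4.6, 3.5], [4.8, 3.3], [4.9, 3.1], [5.0, 2.9], [5.1, 2.6], [5.3, 2.4], [5.4, 2.2], [5.4, 1.9], [5.5, 1.7], [5.6, 1.5], [5.7, 1.2], [5.7, 1.0], [5.7, 0.7], [5.8, 0.5], [5.8, 0.2], [5.8, -0.0]] -2.5
```

>>> {"api": "arm_command", "payload": {"xyz": [[4.6,3.5,0],[4.8,3.3,0],[4.9,3.1,0],[5.0,2.9,0],[5.1,2.6,0],[5.3,2.4,0],[5.4,2.2,0],[5.4,1.9,0],[5.5,1.7,0],[5.6,1.5,0],[5.7,1.2,0],[5.7,1.0,0],[5.7,0.7,0],[5.8,0.5,0],[5.8,0.2,0],[5.8,0,0],[0,0,0]], "spin": [-2.5,-2.5,-2.5,-2.5,-2.5,-2.5,-2.5,-2.5,-2.5,-2.5,-2.5,-2.5,-2.5,-2.5,-2.5,-2.5,0]}}

```text
time: 13.65
tool_pos: [0.3799, 0.3452, 0.2365]
tool_rot: [-3.142, -0.001, 1.539]
contact_force: [-1.3, 5.4, -0.7]
opening: 0.0079
grip_force: 60.0
```

```bash
python3 - <<'E'
from st import *
from off import *
import pickle
st()
for i in range(2): read_camera('wrist');st()
cs={n:read_camera(n) for n in('scene','side')};pickle.dump(cs,open('c5.pkl','wb'))
for n,b in{'scene':((190,204,203,218),(222,242,208,226)),'side':((266,285,150,168),(282,300,167,188))}.items():
    for q in b:
        c=cs[n];x0,x1,y0,y1=q;h=cv2.cvtColor(c['img'],cv2.COLOR_RGB2HSV)[y0:y1,x0:x1].astype(int)
        H=h[...,0];print(n,q)
        for r in h: print(''.join('#' if 14<v[0]<32 and v[1]>85 else ('o' if v[0]<=14 and v[1]>75 else '.') for v in r))
E
```

```text
t 13.65 p [0.3799 0.3452 0.2365] yaw 88.2 F [-1.33  5.44 -0.75] M [0.775 0.258 0.017] R,ang 0.1328 88.3 Mz eye 0.215
t 13.7 p [0.3796 0.3452 0.2365] yaw 88.3 F [-1.93  4.09 -0.85] M [ 0.787  0.259 -0.023] R,ang 0.1328 88.4 Mz eye 0.248
t 13.75 p [0.3795 0.3452 0.2365] yaw 88.3 F [-1.2   5.44 -0.57] M [0.826 0.218 0.045] R,ang 0.1328 88.5 Mz eye 0.223
scene (190, 204, 203, 218)
.o............
o.............
oo............
oooo######....
oooo######....
oooo######....
.ooo#####o....
..o######oo...
ooo#####ooooo.
ooo#####oooooo
oooo####oooooo
oooo######oooo
ooooo######ooo
oooooo####oooo
oooooo####oooo
scene (222, 242, 208, 226)
....................
....................
....................
....................
....................
........####........
.......######.......
.......#######......
.......#######......
ooo....#######......
oooooo########......
oooooo#######.......
oooooo#######oooo...
oooooo#######ooooooo
ooooooo####.#ooooooo
ooooooooo###.ooooooo
ooooooooo###oooooooo
ooooooooo###oooooooo
side (266, 285, 150, 168)
.....oooo..........
.....ooooo.........
.....ooooo.........
......oooo.........
......######.......
.....########......
.....#########.....
.....#########.....
....####ooo####....
....####oooo###....
....###ooooo###o...
....###ooooo##ooo..
......#ooooo#oooooo
......#oooooooooooo
......##ooooooooooo
.oooo.##ooooooooooo
oooo...oooooooooooo
oooo...oooooooooooo
side (282, 300, 167, 188)
ooooooo...........
ooooooo...........
oooooooo..........
ooooooooo.........
oooooooooo........
ooooooooooo.......
oooooooooooo......
oooooo######......
ooooo########.....
oooo##########....
oooo##########....
oooo######o####o..
ooo######o######o.
oooo####o######oo.
oooo###########ooo
ooooo#########oooo
oooooo#######ooooo
oooooo#######ooooo
ooooooo#####oooooo
ooooooo#####oooooo
oooooooo####oooooo
```

>>> {"api": "arm_command", "payload": {"xyz": [[-5.8,0,0],[-5.8,-0.2,0],[-5.8,-0.5,0],[-5.7,-0.7,0],[-5.7,-1.0,0],[-5.7,-1.2,0],[-5.6,-1.5,0],[-5.5,-1.7,0],[-5.4,-1.9,0],[-5.4,-2.2,0],[-5.3,-2.4,0],[-5.1,-2.6,0],[-5.0,-2.9,0],[-4.9,-3.1,0],[0,0,0]], "spin": [2.5,2.5,2.5,2.5,2.5,2.5,2.5,2.5,2.5,2.5,2.5,2.5,2.5,2.5,0]}}

```text
time: 15.35
tool_pos: [0.3025, 0.3225, 0.2365]
tool_rot: [-3.14, 0.001, 2.153]
contact_force: [0.1, 0.5, -1.3]
opening: 0.008
grip_force: 60.0
```

```bash
python3 - <<'E'
from st import *
st()
for i in range(3): read_camera('wrist');st()
arc(.1325,123.5,150.5,9)
E
```

```text
t 15.35 p [0.3025 0.3225 0.2365] yaw 123.3 F [ 0.13  0.5  -1.35] M [ 0.04  -0.074  0.151] R,ang 0.1323 123.8 Mz eye 0.1
t 15.4 p [0.3029 0.3227 0.2366] yaw 123.2 F [ 1.06  0.54 -1.1 ] M [ 0.015 -0.011  0.059] R,ang 0.1323 123.5 Mz eye -0.098
t 15.45 p [0.3032 0.3229 0.2366] yaw 123.2 F [ 0.4  -0.66 -0.38] M [-0.03  -0.067  0.02 ] R,ang 0.1323 123.4 Mz eye 0.023
t 15.5 p [0.3033 0.323  0.2366] yaw 123.2 F [-0.42  0.02 -0.88] M [-0.029 -0.037  0.053] R,ang 0.1323 123.3 Mz eye 0.098
[[-5.7, -4.0], [-5.5, -4.3], [-5.2, -4.6], [-5.0, -4.8], [-4.7, -5.1], [-4.5, -5.3], [-4.2, -5.5], [-3.9, -5.8], [-3.6, -5.9]] 3.0
```

Free here. Next I step counterclockwise by 3° at a time to find the other contact.

>>> {"api": "arm_command", "payload": {"xyz": [[-2.9,-2,0],[-2.8,-2,0],[0,0,0]], "spin": [1.5,1.5,0]}}

```text
time: 15.8
tool_pos: [0.2971, 0.3188, 0.2365]
tool_rot: [-3.141, 0.0, 2.205]
contact_force: [0.2, 0.8, -0.3]
opening: 0.0081
grip_force: 60.0
```

```bash
python3 - <<'E'
from st import *
st()
for i in range(3): read_camera('wrist');st()
E
```

```text
t 15.8 p [0.2971 0.3188 0.2365] yaw 126.3 F [ 0.22  0.82 -0.34] M [ 0.068 -0.115  0.128] R,ang 0.1324 126.6 Mz eye 0.04
t 15.85 p [0.2973 0.319  0.2365] yaw 126.3 F [ 0.34  0.44 -0.79] M [ 0.012 -0.098  0.046] R,ang 0.1324 126.5 Mz eye -0.025
t 15.9 p [0.2974 0.3191 0.2366] yaw 126.2 F [-0.11  0.14  0.05] M [ 0.033 -0.04   0.044] R,ang 0.1324 126.4 Mz eye 0.045
t 15.95 p [0.2975 0.3191 0.2366] yaw 126.2 F [ 1.06  0.99 -1.48] M [ 0.029 -0.053  0.105] R,ang 0.1324 126.4 Mz eye -0.087
```

>>> {"api": "arm_command", "payload": {"xyz": [[-2.8,-2.1,0],[-2.7,-2.2,0],[0,0,0]], "spin": [1.5,1.5,0]}}

```text
time: 16.25
tool_pos: [0.2915, 0.3145, 0.2365]
tool_rot: [-3.141, 0.0, 2.257]
contact_force: [1.2, 0.8, -1.0]
opening: 0.0077
grip_force: 60.0
```

```bash
python3 - <<'E'
from st import *
st()
for i in range(3): read_camera('wrist');st()
E
```

```text
t 16.25 p [0.2915 0.3145 0.2365] yaw 129.3 F [ 1.21  0.85 -1.01] M [ 0.202 -0.074  0.077] R,ang 0.1325 129.6 Mz eye -0.118
t 16.3 p [0.2917 0.3147 0.2366] yaw 129.3 F [ 0.76  0.76 -0.13] M [0.083 0.01  0.069] R,ang 0.1325 129.5 Mz eye -0.074
t 16.35 p [0.2919 0.3148 0.2366] yaw 129.2 F [ 1.18  0.38 -0.57] M [0.166 0.024 0.055] R,ang 0.1325 129.4 Mz eye -0.098
t 16.4 p [0.292  0.3149 0.2366] yaw 129.2 F [ 0.17  1.3  -1.45] M [0.178 0.001 0.102] R,ang 0.1324 129.4 Mz eye -0.024
```

>>> {"api": "arm_command", "payload": {"xyz": [[-2.6,-2.3,0],[-2.6,-2.3,0],[0,0,0]], "spin": [1.5,1.5,0]}}

```text
time: 16.7
tool_pos: [0.2863, 0.3099, 0.2365]
tool_rot: [-3.141, -0.0, 2.309]
contact_force: [1.0, 1.6, -1.3]
opening: 0.0085
grip_force: 60.1
```

```bash
python3 - <<'E'
from st import *
st()
for i in range(3): read_camera('wrist');st()
E
```

```text
t 16.7 p [0.2863 0.3099 0.2365] yaw 132.3 F [ 0.97  1.62 -1.25] M [ 0.202 -0.062  0.166] R,ang 0.1324 132.6 Mz eye -0.074
t 16.75 p [0.2866 0.3101 0.2366] yaw 132.3 F [-0.26  1.17 -1.05] M [ 0.232 -0.003  0.14 ] R,ang 0.1324 132.5 Mz eye 0.06
t 16.8 p [0.2867 0.3102 0.2366] yaw 132.2 F [ 0.42  1.88 -0.47] M [0.198 0.003 0.143] R,ang 0.1324 132.4 Mz eye -0.066
t 16.85 p [0.2868 0.3103 0.2366] yaw 132.2 F [ 0.72  1.27 -0.79] M [0.28  0.052 0.146] R,ang 0.1324 132.4 Mz eye -0.037
```

>>> {"api": "arm_command", "payload": {"xyz": [[-2.5,-2.4,0],[-2.5,-2.4,0],[0,0,0]], "spin": [1.5,1.5,0]}}

```text
time: 17.15
tool_pos: [0.2814, 0.3051, 0.2365]
tool_rot: [-3.141, 0.0, 2.362]
contact_force: [0.6, 2.5, -0.9]
opening: 0.0079
grip_force: 60.1
```

```bash
python3 - <<'E'
from st import *
st()
for i in range(3): read_camera('wrist');st()
E
```

```text
t 17.15 p [0.2814 0.3051 0.2365] yaw 135.3 F [ 0.56  2.47 -0.88] M [ 0.364 -0.039  0.208] R,ang 0.1324 135.6 Mz eye -0.078
t 17.2 p [0.2816 0.3053 0.2366] yaw 135.3 F [ 0.42  2.46 -0.85] M [ 0.305 -0.059  0.191] R,ang 0.1324 135.5 Mz eye -0.08
t 17.25 p [0.2817 0.3054 0.2366] yaw 135.2 F [ 0.27  2.19 -0.77] M [0.311 0.063 0.115] R,ang 0.1323 135.4 Mz eye -0.116
t 17.3 p [0.2818 0.3054 0.2366] yaw 135.2 F [ 0.73  0.96 -0.11] M [ 0.264 -0.032  0.172] R,ang 0.1323 135.4 Mz eye 0.014
```

>>> {"api": "arm_command", "payload": {"xyz": [[-2.4,-2.5,0],[-2.3,-2.6,0],[0,0,0]], "spin": [1.5,1.5,0]}}

```text
time: 17.6
tool_pos: [0.2767, 0.3, 0.2365]
tool_rot: [-3.141, -0.0, 2.414]
contact_force: [-0.1, 2.0, -0.3]
opening: 0.008
grip_force: 60.2
```

```bash
python3 - <<'E'
from st import *
st()
for i in range(3): read_camera('wrist');st()
E
```

```text
t 17.6 p [0.2767 0.3    0.2365] yaw 138.3 F [-0.08  2.01 -0.27] M [ 0.44  -0.035  0.227] R,ang 0.1324 138.6 Mz eye 0.034
t 17.65 p [0.2769 0.3002 0.2366] yaw 138.3 F [ 0.83  1.29 -0.17] M [ 0.379 -0.072  0.211] R,ang 0.1323 138.5 Mz eye 0.011
t 17.7 p [0.277  0.3003 0.2366] yaw 138.2 F [ 1.11  2.69 -0.87] M [ 0.392 -0.004  0.226] R,ang 0.1323 138.4 Mz eye -0.138
t 17.75 p [0.2771 0.3003 0.2366] yaw 138.2 F [-0.67  2.39 -0.4 ] M [0.357 0.014 0.177] R,ang 0.1323 138.4 Mz eye -0.001
```

>>> {"api": "arm_command", "payload": {"xyz": [[-2.3,-2.6,0],[-2.2,-2.7,0],[0,0,0]], "spin": [1.5,1.5,0]}}

```text
time: 18.05
tool_pos: [0.2723, 0.2947, 0.2366]
tool_rot: [3.142, 0.0, 2.466]
contact_force: [0.4, 2.2, -1.4]
opening: 0.0079
grip_force: 60.2
```

```bash
python3 - <<'E'
from st import *
st()
for i in range(3): read_camera('wrist');st()
E
```

```text
t 18.05 p [0.2723 0.2947 0.2366] yaw 141.3 F [ 0.37  2.23 -1.41] M [ 0.441 -0.02   0.228] R,ang 0.1323 141.6 Mz eye -0.033
t 18.1 p [0.2725 0.2949 0.2366] yaw 141.3 F [ 0.68  2.75 -0.86] M [ 0.397 -0.094  0.241] R,ang 0.1323 141.5 Mz eye -0.101
t 18.15 p [0.2726 0.295  0.2366] yaw 141.2 F [ 0.8   1.74 -0.81] M [ 0.387 -0.064  0.196] R,ang 0.1323 141.4 Mz eye -0.051
t 18.2 p [0.2726 0.2951 0.2366] yaw 141.2 F [ 1.52  2.63 -0.75] M [ 0.385 -0.104  0.2  ] R,ang 0.1323 141.4 Mz eye -0.197
```

>>> {"api": "arm_command", "payload": {"xyz": [[-2.1,-2.7,0],[-2.1,-2.8,0],[0,0,0]], "spin": [1.5,1.5,0]}}

```text
time: 18.5
tool_pos: [0.2682, 0.2892, 0.2366]
tool_rot: [3.141, 0.0, 2.519]
contact_force: [2.1, 2.7, -0.2]
opening: 0.0085
grip_force: 60.2
```

```bash
python3 - <<'E'
from st import *
st()
for i in range(3): read_camera('wrist');st()
E
```

```text
t 18.5 p [0.2682 0.2892 0.2366] yaw 144.3 F [ 2.11  2.72 -0.17] M [ 0.431 -0.333  0.209] R,ang 0.1323 144.6 Mz eye -0.245
t 18.55 p [0.2684 0.2894 0.2367] yaw 144.2 F [ 1.46  2.06 -1.09] M [ 0.436 -0.294  0.214] R,ang 0.1323 144.4 Mz eye -0.12
t 18.6 p [0.2684 0.2895 0.2367] yaw 144.2 F [ 1.85  2.31 -0.53] M [ 0.414 -0.283  0.268] R,ang 0.1323 144.4 Mz eye -0.123
t 18.65 p [0.2685 0.2895 0.2366] yaw 144.2 F [ 1.76  1.93 -0.87] M [ 0.345 -0.3    0.214] R,ang 0.1323 144.4 Mz eye -0.129
```

>>> {"api": "arm_command", "payload": {"xyz": [[-2.0,-2.8,0],[-1.9,-2.9,0],[0,0,0]], "spin": [1.5,1.5,0]}}

```text
time: 18.95
tool_pos: [0.2644, 0.2835, 0.2366]
tool_rot: [3.141, 0.0, 2.571]
contact_force: [3.5, 0.9, -1.0]
opening: 0.008
grip_force: 60.2
```

```bash
python3 - <<'E'
from st import *
st()
for i in range(3): read_camera('wrist');st()
E
```

```text
t 18.95 p [0.2644 0.2835 0.2366] yaw 147.3 F [ 3.54  0.94 -1.  ] M [ 0.288 -0.557  0.238] R,ang 0.1323 147.6 Mz eye -0.118
t 19.0 p [0.2645 0.2837 0.2366] yaw 147.2 F [ 4.61  2.17 -0.31] M [ 0.311 -0.544  0.292] R,ang 0.1323 147.5 Mz eye -0.278
t 19.05 p [0.2645 0.2838 0.2366] yaw 147.2 F [ 3.68  2.28 -0.53] M [ 0.345 -0.527  0.23 ] R,ang 0.1323 147.4 Mz eye -0.287
t 19.1 p [0.2646 0.2838 0.2366] yaw 147.2 F [ 3.51  2.44 -1.03] M [ 0.249 -0.571  0.239] R,ang 0.1323 147.4 Mz eye -0.283
```

Contact side-to-side spans 57.5°, so the play is about 28.7° and the eye is now at about 118.5°. The target is 107°, which puts the levering hand at about 78.3°.

```bash
python3 - <<'E'
from st import *
arc(.1325,147.4,78.4,20)
E
```

```text
[[4.5, 6.6], [4.9, 6.3], [5.3, 6.0], [5.6, 5.7], [5.9, 5.3], [6.2, 5.0], [6.5, 4.6], [6.8, 4.2], [7.0, 3.8], [7.3, 3.3], [7.4, 2.9], [7.6, 2.4], [7.7, 2.0], [7.8, 1.5], [7.9, 1.0], [8.0, 0.5], [8.0, 0.1], [8.0, -0.4], [7.9, -0.9], [7.9, -1.4]] -3.45
```

>>> {"api": "arm_command", "payload": {"xyz": [[4.5,6.6,0],[4.9,6.3,0],[5.3,6.0,0],[5.6,5.7,0],[5.9,5.3,0],[6.2,5.0,0],[6.5,4.6,0],[6.8,4.2,0],[7.0,3.8,0],[7.3,3.3,0],[7.4,2.9,0],[7.6,2.4,0],[7.7,2.0,0],[7.8,1.5,0],[7.9,1.0,0],[8.0,0.5,0],[8.0,0.1,0],[8.0,-0.4,0],[7.9,-0.9,0],[7.9,-1.4,0]], "spin": [-3.45,-3.45,-3.45,-3.45,-3.45,-3.45,-3.45,-3.45,-3.45,-3.45,-3.45,-3.45,-3.45,-3.45,-3.45,-3.45,-3.45,-3.45,-3.45,-3.45]}}

```text
time: 21.1
tool_pos: [0.4019, 0.342, 0.2358]
tool_rot: [-3.138, 0.002, 1.363]
contact_force: [-1.3, 0.5, -1.3]
opening: 0.0084
grip_force: 60.0
```

```bash
python3 - <<'E'
from st import *
st()
for i in range(3): read_camera('wrist');st()
arc(.1325,78.4,107,9)
E
```

```text
t 21.1 p [0.4019 0.342  0.2358] yaw 78.1 F [-1.26  0.46 -1.32] M [0.018 0.264 0.062] R,ang 0.1321 78.7 Mz eye 0.237
t 21.15 p [0.4029 0.3418 0.2358] yaw 77.9 F [-0.04  0.48 -1.45] M [-0.035  0.216  0.041] R,ang 0.1321 78.2 Mz eye 0.06
t 21.2 p [0.4024 0.3419 0.2358] yaw 78.1 F [-1.08  0.53 -1.74] M [ 0.133  0.226 -0.016] R,ang 0.132 78.5 Mz eye 0.138
t 21.25 p [0.402  0.342  0.2358] yaw 78.3 F [-1.14 -0.34 -0.19] M [0.016 0.28  0.035] R,ang 0.132 78.7 Mz eye 0.174
[[-7.2, 1.3], [-7.3, 0.9], [-7.3, 0.5], [-7.3, 0.1], [-7.3, -0.3], [-7.3, -0.8], [-7.3, -1.2], [-7.2, -1.6], [-7.1, -2.0]] 3.18
```

>>> {"api": "arm_command", "payload": {"xyz": [[-7.2,1.3,0],[-7.3,0.9,0],[-7.3,0.5,0],[-7.3,0.1,0],[-7.3,-0.3,0],[-7.3,-0.8,0],[-7.3,-1.2,0],[-7.2,-1.6,0],[-7.1,-2.0,0],[0,0,0],[1.2,-4,0],[1.2,-4,0],[1.2,-4,0],[1.2,-4,0],[1.2,-4,0],[1.2,-4,0],[0,0,0]], "spin": [3.2,3.2,3.2,3.2,3.2,3.2,3.2,3.2,3.2,0,0,0,0,0,0,0,0]}}

```text
time: 22.95
tool_pos: [0.3447, 0.3147, 0.2365]
tool_rot: [-3.142, 0.0, 1.867]
contact_force: [-0.1, -0.4, -1.6]
opening: 0.0082
grip_force: 60.0
```

```bash
python3 - <<'E'
from st import *
from h import *
import pickle
s=st();cs={n:read_camera(n) for n in('scene','side')};st();pickle.dump(cs,open('c6.pkl','wb'))
g=np.array(s['tool_pos'])-[0,0,.1785];a=s['tool_rot'][2]+np.pi;u=np.array([np.cos(a),np.sin(a),0])
for n,c in cs.items():
    print(n,proj(c,[g+u*.02,g+u*.09,g+u*.12,g+u*.165]).round(1).tolist(),'tight',proj(c,[[.4004,.1304,.058]]).round(1))
for n,q in{'scene':(150,242,190,228),'side':(248,302,138,186)}.items():
    x0,x1,y0,y1=q;h=cv2.cvtColor(cs[n]['img'],cv2.COLOR_RGB2HSV)[y0:y1,x0:x1].astype(int);print(n,q)
    for i,r in enumerate(h): print(y0+i,''.join('#' if 14<v[0]<32 and v[1]>85 else ('o' if v[0]<=14 and v[1]>75 and v[2]>150 else ('w' if v[1]>75 else '.')) for v in r))
E
```

```text
t 22.95 p [0.3447 0.3147 0.2365] yaw 107.0 F [-0.13 -0.42 -1.56] M [-0.066  0.038 -0.045] R,ang 0.1069 107.0 Mz eye -0.019
t 23.05 p [0.3446 0.3151 0.2366] yaw 107.0 F [-0.07 -0.76 -0.89] M [-0.011  0.074  0.003] R,ang 0.1073 107.0 Mz eye 0.033
scene [[162.4, 203.3], [190.3, 209.1], [202.4, 211.7], [220.9, 215.6]] tight [[232.2 218.2]]
side [[258.7, 139.5], [271.2, 155.0], [276.8, 161.9], [285.5, 172.6]] tight [[290.7 179.5]]
scene (150, 242, 190, 228)
190 ....##..................................................w..............................wwww.
191 .....#.................................................w...............................wwwww
192 ........................................................................................wwww
193 ....................................................w.....................................ww
194 ...................................................w........................................
195 ..................................................w.........................................
196 .................................................w.......
[... 5200 characters left out ...]
.......wwwwoooowwwww#########wwwwwwww######........
175 ..........wwwwooooowwwwww#####wwwwwwwww########.......
176 ...........wwwwoooowwwwwwwww#wwwowwwww##########......
177 ............wwwwoooowwwwwwwwwwwwwowwww##########w.....
178 .............wwwwoooowwwwwwwwwwwwwwww############w....
179 .............wwwwooooowwwwwwwwwwwwwow######w######w...
180 ..............wwwwoooowwwwwwwwwwwwwoww####w######ww...
181 ...............wwwwoooowwwwwwwwwwwwwow###########www..
182 ................wwwwoooowwwowwwwwwwwwww#########wwwww.
183 .................wwwooooowwwwwwwwwwwwwww#######wwwwwww
184 .................wwwwooooowwwwwwwwwwwwwww######woowwww
185 ..................wwwwoooowwwwwwwwwwwwoow#####wwooowww
```

Rod and tight loop agree with the kinematics in both views (lateral error about 0.6 mm). I run it on through.

>>> {"api": "arm_command", "payload": {"xyz": [[1.2,-3.8,0],[1.2,-3.8,0],[1.2,-3.8,0],[1.2,-3.8,0],[1.2,-3.8,0],[1.2,-3.8,0],[1.2,-3.8,0],[0,0,0]], "spin": [0,0,0,0,0,0,0,0]}}

```text
time: 23.85
tool_pos: [0.3531, 0.2882, 0.2366]
tool_rot: [3.142, 0.0, 1.868]
contact_force: [0.8, 0.3, -0.7]
opening: 0.0083
grip_force: 60.0
```

>>> {"api": "arm_command", "payload": {"xyz": [[1.2,-3.8,0],[1.2,-3.8,0],[1.2,-3.8,0],[1.2,-3.8,0],[1.2,-3.8,0],[1.2,-3.8,0],[1.2,-3.8,0],[1.2,-3.8,0],[1.2,-3.8,0],[1.2,-3.8,0],[0,0,0]], "spin": [0,0,0,0,0,0,0,0,0,0,0]}}

```text
time: 24.95
tool_pos: [0.3651, 0.2502, 0.2365]
tool_rot: [-3.142, 0.0, 1.868]
contact_force: [-1.4, -0.2, -1.5]
opening: 0.0083
grip_force: 60.0
```

```bash
python3 - <<'E'
from st import *
from h import *
s=st();cs={n:read_camera(n) for n in('scene','side')}
g=np.array(s['tool_pos'])-[0,0,.1785];a=s['tool_rot'][2]+np.pi;u=np.array([np.cos(a),np.sin(a),0])
for n,c in cs.items(): print(n,'tip pred',proj(c,[g+u*.167]).round(1))
for n,q in{'scene':(222,256,208,230),'side':(280,308,168,196)}.items():
    x0,x1,y0,y1=q;h=cv2.cvtColor(cs[n]['img'],cv2.COLOR_RGB2HSV)[y0:y1,x0:x1].astype(int);print(n,q)
    for i,r in enumerate(h): print(y0+i,''.join('#' if 14<v[0]<32 and v[1]>85 else ('o' if v[0]<=14 and v[1]>75 and v[2]>150 else ('w' if v[1]>75 else '.')) for v in r))
E
```

```text
t 24.95 p [0.3651 0.2502 0.2365] yaw 107.0 F [-1.45 -0.16 -1.5 ] M [-0.039  0.018  0.026] R,ang 0.0392 106.2 Mz eye 0.083
scene tip pred [[250.1 221.5]]
side tip pred [[299.9 190. ]]
scene (222, 256, 208, 230)
208 ..................................
209 ..................................
210 ..................................
211 ..................................
212 ..................................
213 ........####......................
214 ooooo..######.....................
215 ooooooo#######....................
216 oooooo######oo....................
217 wwwwoo#####wwoooooo...............
218 owwwww#####oooooowooooo...........
219 ooooow#####wwooooooooooooooow.....
220 oooooo#####wwwwwwwooooooooooo.....
221 oooooo#######owwwwwwwwooooooo.....
222 oooooow######oooooowwwwwwwwow.....
223 oooooooo####wooooooooooowwwwwoo...
224 oooooooow####oooooooooooooooooo...
225 oooooooow###wwoooooooooooooooow...
226 ooooooooo######ooooooooooooooow...
227 ooooooo#########oooooooooooooww...
228 oooooo###########oooooooooooww#...
229 wwwoow###########ooooooooooowww...
side (280, 308, 168, 196)
168 ww
[... 217 characters left out ...]
.......
175 wwwwwwwo#######.............
176 oowwwww#########............
177 oowwww##########w...........
178 wooow######wow###w..........
179 wwoww#####wooow###w.........
180 wwwoow####woooow#ww.........
181 wwwwoww###wwoooowwww........
182 wwwwwow####wwoooowwww.......
183 wwwwwow#####wwoooowwww......
184 wwwwwwoww####wooooowwww.....
185 wwwwwwoow#####wooooowww.....
186 wwwwwwwww#####wwooooowww....
187 wwwwwwwwow####wwwoooowwww...
188 owwwwwwwww#####wwwoooowwww..
189 oowwwwww#########wwoowwwwww.
190 oowww#w###########wwwwwowwww
191 ooowww############wwwwooowww
192 owooww############wwwwooooww
193 ooowww############wwwwooooow
194 ooowwww###########wwwwwooooo
195 ooowwwww########wwwwwwwooooo
```

>>> {"api": "arm_command", "payload": {"xyz": [[0,0,-1],[0,0,-1],[0,0,0]], "spin": [0,0,0]}}

```text
time: 25.35
tool_pos: [0.3648, 0.2507, 0.2344]
tool_rot: [-3.141, 0.0, 1.868]
contact_force: [-0.4, 0.4, -0.4]
opening: 0.0079
grip_force: 60.0
```

>>> {"api": "arm_command", "payload": {"xyz": [[0,0,0],[0,0,0],[0,0,0],[0,0,0],[0,0,0],[0,0,0],[0,0,0],[0,0,0]], "spin": [0,0,0,0,0,0,0,0], "jaw": 0}}

```text
time: 26.15
tool_pos: [0.3649, 0.2506, 0.2345]
tool_rot: [3.142, 0.0, 1.868]
contact_force: [0.4, 0.0, -0.8]
opening: 0.0458
grip_force: 0.0
```

>>> {"api": "arm_command", "payload": {"xyz": [[0,0,8],[0,0,15],[0,0,20],[0,0,25],[0,0,25],[-10,10,15],[-15,15,0],[-15,15,0],[0,0,0],[0,0,0]], "spin": [0,0,0,0,0,0,0,0,0,0]}}

```text
time: 27.15
tool_pos: [0.3249, 0.2906, 0.3429]
tool_rot: [3.141, 0.0, 1.87]
contact_force: [0.5, 0.2, -0.1]
opening: 0.046
grip_force: 0.0
```

```bash
python3 - <<'E'
from st import *
from h import *
s=st();cs={n:read_camera(n) for n in('scene','side')}
for n,c in cs.items(): print(n,proj(c,[[.376-.2924*.061,.2125+.9563*.061,.0555],[.4004+.2924*.044,.1304-.9563*.044,.0555]]).round(1).tolist())
for n,q in{'scene':(168,256,196,230),'side':(254,308,138,196)}.items():
    x0,x1,y0,y1=q;h=cv2.cvtColor(cs[n]['img'],cv2.COLOR_RGB2HSV)[y0:y1,x0:x1].astype(int);print(n,q)
    for i,r in enumerate(h): print(y0+i,''.join('#' if 14<v[0]<32 and v[1]>85 else ('o' if v[0]<=14 and v[1]>75 and v[2]>150 else ('w' if v[1]>75 else '.')) for v in r))
E
```

```text
t 27.15 p [0.3249 0.2906 0.3429] yaw 107.1 F [ 0.51  0.17 -0.05] M [-0.063  0.001 -0.021] R,ang 0.0933 123.2 Mz eye -0.069
scene [[172.8, 206.2], [250.7, 222.9]]
side [[263.3, 146.0], [299.9, 191.6]]
scene (168, 256, 196, 230)
196 ...............................w.................................................wwwwwww
197 ..............................#...................................................wwwwww
198 ....................................................................................wwww
199 ...........................w............................................................
200 ..........................w.............................................................
201 .........................w..............................................................
202 ........................w...............................................................
203 .......................w................................................................
204 ......................w.................................................................
205 w....oooo.......................
[... 5036 characters left out ...]
........wwwwoooowwwwwwwwwwwwwwww###wooooowwwww.....
185 ............wwwwoooowwwwwwwwwwwwwww####wooooowwww.....
186 .............wwwwooowwwwwwwwwwwwwww####wwooooowwww....
187 ..............wwwwooowwwwwwwwwwwwwww####wwoooowwwww...
188 ..............wwwwwooowwwwwwwwwwwwww#####wwoooowwwww..
189 ...............wwwwoooowwwwwwwwwww########woooowwwwww.
190 ................wwwwooooowwwwwwww##########wooowwwwwww
191 .................wwwwooooowwwwww############wwwwwowwww
192 .................wwwwwooooowwwww############wwwwooowww
193 ..................#wwwooooowwwww############wwwwwoooww
194 ...................wwwwooooowwwww###########wwwwwwooow
195 ....................wwwwooooowwwww########wwwwwwwwoooo
```

```bash
python3 -c "
from cell import *
print(hand_in())"
```

```text
the job is handed in; nothing more can be done
None
```

I turned the slack eye clockwise with the rod until it faced the other eye, to within a few degrees by feel and camera. The rod now lies through both loops, about 55 mm out past the slack eye and 40 mm past the tight one. I let go, backed the hand clear and handed the job in at about 27 s; no verdict came back.

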